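Turn an end cover to the locator of its drilling fixture

TASK

The round end cover lying on the drilling fixture has one ear still to be drilled. Without lifting it off its spigot, push it round by its edge until the notch in its rim faces the nose of the fixture's sliding locator, then slide the locator by its knob until its nose is fully home in the notch, so that the undrilled ear sits under the drill bush. Do not shift the finished cover, wrench, bit case or marker pen lying around it.

Things in the scene. Friction and masses are not known exactly. Their poses are not given: they have to be found in the camera images.
- fixture: Drilling fixture, fixed to the bench. Dark steel base plate, 236 (x) x 144 (y) x 10 mm. Origin: on the bench surface, on the axis of the upright spigot. Its x axis runs level from the spigot out along the sliding locator; z up. Round rest face 92 mm across, top at z = 20 mm; on it the spigot, 30 mm across, up to z = 30 mm.
- guide (a point): Top centre of the locator's guide block, on the fixture's x axis: block x = 84 to 110, y = -23 to 23 mm, top z = 40 mm (its screw heads 43 mm), fixture frame.
- bush (a point): Top centre of the brass drill bush, on an arm on the side away from the locator. Fixture frame: bush x = -56 mm, top z = 60 mm; arm x = -108 to -39, y = -17 to 17, z = 46 to 56 mm; its post x = -108 to -88, y = -20 to 20 mm. The cover's ears pass under the arm, a finger does not.
- cover: End cover to be turned: loose grey aluminium disc, radius 50 mm, 14 mm thick (0.25 to 0.5 kg), flat on the rest face (z = 20 to 34 mm) with its bore round the spigot, about 1 mm play. Turns either way against dry friction of a few N. Origin: axis, underside. x axis through the middle of its only notch; it starts 34 to 180 degrees off, either way, and is right when x is along the fixture's x.
- cover_notch (a point): Middle of the cover's rim notch, 43 mm from its axis. Radial walls 24 degrees apart from radius 36 mm to the rim (15 mm wide at the bottom, 21 mm at the mouth), right through the thickness.
- ear_a (a point): Ear at 60 degrees from the notch (anticlockwise from above); point 56 mm from the cover's axis, at half thickness. Each ear stands out of the rim, 26 mm wide, with straight parallel sides to radius 56 mm and a round end at radius 69 mm. This one has a dark 9 mm hole.
- ear_b (a point): Like ear_a, at 180 degrees from the notch: the ear still blank, to come under the drill bush.
- ear_c (a point): Like ear_a, with a hole, at 300 degrees from the notch.
- notch_goal (a point): Point of the fixture where cover_notch must come: 43 mm from the spigot's axis along the fixture's x axis, 27 mm above the bench.
- locator (a joint): Slide of the locator toward the spigot, m: 0 fully back, 0.040 home at its stop; starts at 0 to 0.006. Steel bar 17 mm wide, z = 21 to 33 mm, in the guide; dry friction 2 N, no spring, stays where left. Nose tapers over 12 mm to an 11 mm wide tip; it enters the notch with 2 mm to spare each side and centres a cover up to 5 degrees off. On the plain rim it stops at 0.028.
- locator_nose (a point): Tip of the locator's nose: 78 mm minus the joint value from the spigot's axis, on the fixture's x axis. The turning ears clear it at the start by 2 mm or more.
- locator_knob (a point): Middle of the upright black knob on the locator, 22 mm across, 24 mm high (z = 39 to 63 mm), 166 mm minus the joint value from the spigot's axis on the fixture's x axis. The bar below it ends 12 mm farther out. Free all round: push it from behind or grip it.
- done_cover: Bystander: a finished cover of the same shape, all three ears drilled, lying flat on the bench to the right. Origin at the middle of its underside.
- bit_case: Bystander: closed red drill bit case, 107 x 170 x 38 mm, behind the fixture to the right. Origin at the middle of its underside.
- wrench_13: Bystander: steel combination wrench, 184 mm long, lying to the left. Origin at the middle of its underside.
- marker_pen: Bystander: white and blue marker pen, 135 mm long, lying in front to the left. Origin at the middle of its underside.
Things that resemble listed ones, but are neither listed nor needed, are in the scene too. What is shaped like the cover but purple is not meant.

How it is judged (in metres and radians):
On the way:
1. the notch faces the locator's nose (within 6 mm) while the locator is still back (horizontal distance between cover_notch and notch_goal below 0.006 m and value of joint locator below 0.02 m), for 0.2 s.
At the end, for the whole second after the job is handed in: The locator is home in the notch (within 4 mm of its stop), the notch within 6 mm of its place before the locator, and the cover lies flat and at rest on the rest face (within 3 mm) (value of joint locator above 0.036 m and horizontal distance between cover_notch and notch_goal below 0.006 m and z of cover in the frame of fixture below 0.023 m and angle between cover's own z axis and vertical below 0.06 rad and linear speed of cover below 0.01 m/s); the robot touches nothing.
It fails at once if the cover is lifted off its spigot (more than 10 mm) (z of cover in the frame of fixture above 0.03 m).
It fails at once if a bystander (finished cover, bit case, wrench, marker pen) is shifted by more than 30 mm (distance of any of done_cover, bit_case, wrench_13, marker_pen from where it was at the start of the episode above 0.03 m).
It also fails if it takes over 67 s, if anything falls off the work surface, if the arm or the gripper's body presses on something with over 40 N, if the wrist force passes 120 N, or if a joint passes its speed limit or range.

ROBOT

A 6-joint arm with a two-finger parallel gripper is mounted at the origin on a cart in front of the work surface, level with it; the furniture and walls round the work are solid. World frame = base frame: x ahead of the robot, y to its left, z up, the work surface at z = 0. Lengths are in mm, angles in rad, forces in N, time in s.
With the tool pointing down it reaches from about 350 to 775 mm from the base axis. Payload 7.3 kg.
Tool frame: the origin (TCP) lies midway between the tips of the shut fingers; the grasp point (between the pads) lies 19 mm behind it; z points along the fingers, y is the line along which they close (so a half turn about z gives the same grasp; the last joint's range is limited). The gripper opens to 92 mm and grips with 3 to 60 N. Pads are 19 mm wide; open, the fingers measure 130 mm over their backs; the gripper's body (75 mm by 190 mm) begins 47 mm behind the grasp point.
Start: joints at [1.131, 0.342, 1.524, -0, 1.275, -0.146], TCP at [152.021, 502.528, 226.741] pointing down, gripper open.
Joint ranges: [-2.53, 2.53], [-0.77, 2.02], [0.04, 2.7], [-1, 4.14], [0.28, 2.66], [-3.11, 3.11]. Speed limits (rad/s): [2.57, 2.57, 3.14, 3.14, 3.14, 3.14].

INTERFACE

Orientations are given as [roll, pitch, yaw] about the fixed x, y, z axes, in that order (R = Rz(yaw) Ry(pitch) Rx(roll)).
In Python, from plant import * gives the robot as it stands.
- The arm moves only by the tool step_arm, never from a script. Its argument "deltas" is one flat list of numbers, 5 for each row, row after row: the shift along the world's x, y, z in mm, then the turn about the world's z in degrees, then the finger opening in mm, from 0 to 91.8. In form: [tx, ty, tz, turn, gripper, tx, ty, tz, turn, gripper, ...]. A call has exactly 10 rows; each row shifts and turns the commanded pose from where the row before left it; what a row does not reach is not made up. A row lasts 1/8 s, in which the tool goes at most 62.5 mm and 10.7 degrees, less where a joint would pass 70% of its speed; a pose out of reach is approached as far as the arm can. A call is refused whole if a number of a shift passes 62.5 or a number of a turn 10.7, either way. A call with a gripper value outside its range is refused whole. The fingers move at their own pace and stop on an object; the grip force is fixed at half the most. Time passes only in rows, so rows that do not move let the fingers close, or fill a call up. It gives the time, the measured TCP pose, the force, the opening and the grip force at its end, in the units of the state.
- get_obs(): the state, without advancing time (a new reading comes with each control period).
- capture(name): name is "scene" or "top"; returns the picture (384x512x3 uint8, red, green, blue); there is no depth.
- camera_params(name): a dict with "mtx" (3x3 intrinsics, pixels), "k1" (the pictures are not rectified: a ray, as slopes to the right and down, at radius r is drawn at 1 + k1 r^2 times it, then the intrinsics apply), "rvec" (rotation vector, rad) and "tvec" (3), from world to camera coordinates, as OpenCV has them. Camera axes: x right, y down, z forward; pixel columns grow to the right and rows downward; lengths in mm; the calibration is good to about 2 mm. A picture is of the moment at which its call begins. camera_params takes no time and is no camera call.
- close_job(): hands the job in; it is judged then, once.
The state is a dict: "time": time; "joint_positions": joint angles; "dq": joint speeds; "tau": joint torques, N m; "tool_pos": TCP position; "tcp_rot": TCP orientation; "contact_force": force on the tool from outside, world axes, zero at the start; "moment": the same for the moment, N m; "grip_width": finger opening in mm; "finger_force": force on a finger pad.
Only numpy, scipy, OpenCV 4.12 (cv2) and the standard library are available. Lean on these libraries where they do the work, as an engineer would, in place of code of your own. Each camera call takes 0.05 s, during which the arm holds its last target. There are 200 camera calls.

## Working session

There is one attempt and no reset: what is moved stays moved. The work goes in short steps, Python scripts to look and compute and a tool call to move; the robot and the scene stay as the last step left them, time stands still between calls to the robot, and variables do not carry over. Pictures are saved under pics/ and viewed, at most 10 in all, crops included, and the job is handed in when it is done.

Besides the shell and the picture viewer there is one more tool, called after "Call:" as name(argument=value, ...), one argument or row to a line, values as JSON. step_arm: Moves the arm, as the interface text tells. Its arguments: {"type":"object","properties":{"deltas":{"type":"array","items":{"type":"number"}}},"required":["deltas"]}

```bash
mkdir -p pics; ls
python3 - <<'E'
from plant import *
import cv2
for n in("top","scene"):
    im=capture(n); cv2.imwrite(f"pics/{n}0.png",cv2.resize(im[:,:,::-1],(800,600),interpolation=cv2.INTER_CUBIC)); cv2.imwrite(f"raw_{n}0.png",im[:,:,::-1])
    print(camera_params(n))
print(get_obs())
E
```

```text
pics
{'mtx': array([[415.96150428,   0.        , 250.33146211],
       [  0.        , 415.96150428, 189.44227329],
       [  0.        ,   0.        ,   1.        ]]), 'k1': -0.08936624455898032, 'rvec': array([ 2.23137275, -2.17021432,  0.09100648]), 'tvec': array([  68.87715543,  567.98500472, 1235.95914838])}
{'mtx': array([[372.001123  ,   0.        , 264.35812942],
       [  0.        , 372.001123  , 191.0829768 ],
       [  0.        ,   0.        ,   1.        ]]), 'k1': -0.04694937337297574, 'rvec': array([ 2.18762031, -0.73247991,  0.31551221]), 'tvec': array([-382.15328201,  326.80885385,  826.11059165])}
{'time': 0.1, 'joint_positions': array([ 1.13100018e+00,  3.42659803e-01,  1.52489451e+00,  2.70733093e-05,
        1.27537868e+00, -1.46018216e-01]), 'dq': array([ 1.05681227e-03,  1.52480149e-05, -2.68222117e-03, -1.21566216e-03,
        3.92737896e-04,  7.29765645e-04]), 'tau': array([ 5.92791930e-04, -4.32004058e+01, -2.44694352e+01,  7.18832575e-02,
        5.25955518e-02, -6.79345749e-05]), 'tool_pos': array([151.85675877, 502.19978372, 226.12036093]), 'tcp_rot': array([-3.14027034e+00, -2.20633719e-04,  2.84780668e+00]), 'contact_force': array([-1.04680007, -0.30163639,  0.07912594]), 'moment': array([0.02266721, 0.02030891, 0.00013851]), 'finger_force': 0.0, 'grip_width': 91.80059317521538}
```

View pics/top0.png

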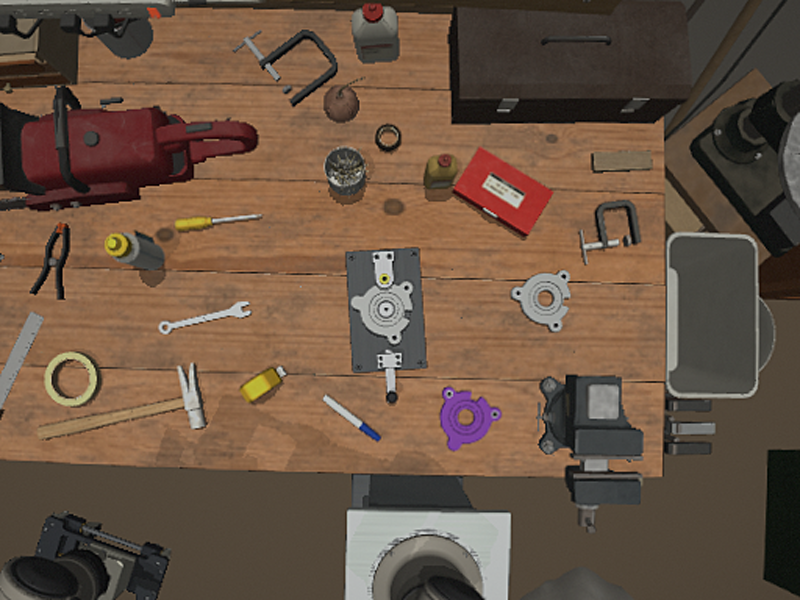

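View pics/scene0.png

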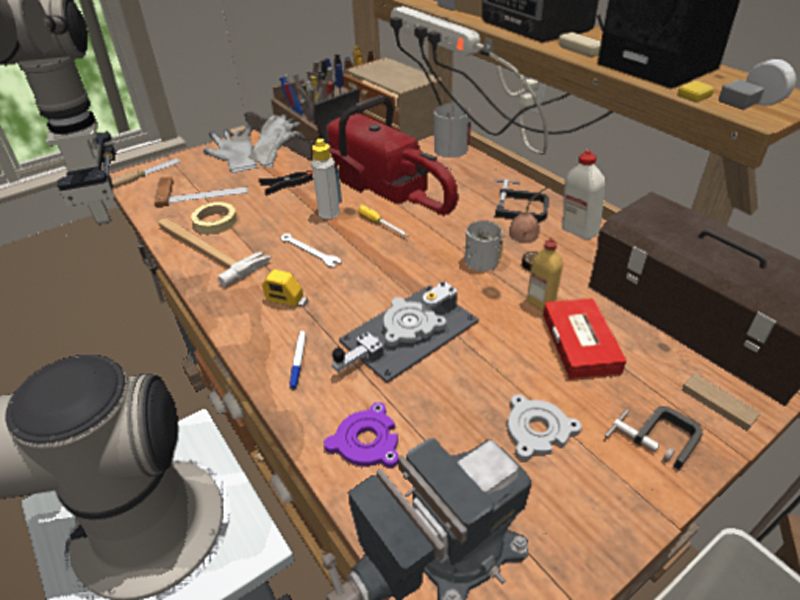

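The top view shows the fixture at (386,310) in the enlarged picture, with the knob at (391,397) pointing toward the robot and the bush at (383,278). The pen, purple cover and wrench are clear of it. I'll zoom in and measure.

```bash
cat > h.py <<'E'
import numpy as np, cv2
from plant import *
def unproj(name,uv,z):
    c=camera_params(name); uv=np.atleast_2d(np.float64(uv))
    d=np.array([c['k1'],0,0,0,0.])
    n=cv2.undistortPoints(uv[:,None],c['mtx'],d)[:,0]
    R=cv2.Rodrigues(c['rvec'])[0]; C=-R.T@c['tvec']
    r=np.c_[n,np.ones(len(n))]@R
    return C+r*((z-C[2])/r[:,2])[:,None]
def proj(name,p):
    c=camera_params(name)
    return cv2.projectPoints(np.float64(p).reshape(-1,1,3),c['rvec'],c['tvec'],c['mtx'],np.array([c['k1'],0,0,0,0.]))[0][:,0]
E
python3 - <<'E'
from h import *
im=cv2.imread("raw_top0.png"); print(im.shape)
x0,y0=215,155
cv2.imwrite("pics/crop0.png",cv2.resize(im[y0:y0+110,x0:x0+70],None,fx=5.4,fy=5.4,interpolation=cv2.INTER_CUBIC))
hsv=cv2.cvtColor(im,cv2.COLOR_BGR2HSV)
# base plate: dark grey
m=((hsv[...,1]<70)&(hsv[...,2]<110)&(hsv[...,2]>40)).astype(np.uint8); m[:150]=0;m[245:]=0;m[:,:210]=0;m[:,285:]=0
cs=cv2.findContours(m,cv2.RETR_EXTERNAL,cv2.CHAIN_APPROX_NONE)[0]
c=max(cs,key=cv2.contourArea); b=cv2.boxPoints(cv2.minAreaRect(c)); P=unproj("top",b,10)
print(b,P.round(1),[np.linalg.norm(P[i]-P[i-1]).round(1) for i in range(4)],P.mean(0))
# knob
m=((hsv[...,2]<45)).astype(np.uint8); m[:238]=0;m[262:]=0;m[:,:240]=0;m[:,262:]=0
n,l,s,ce=cv2.connectedComponentsWithStats(m); print(s,ce); print(unproj("top",ce[1:],60))
E
```

```text
(384, 512, 3)
[[220.75998 160.68001]
 [268.16922 158.04616]
 [272.47385 235.52922]
 [225.0646  238.16307]] [[651.2 176.7  10. ]
 [663.5  32.8  10. ]
 [429.   14.   10. ]
 [417.4 156.4  10. ]] [np.float64(234.6), np.float64(144.4), np.float64(235.2), np.float64(142.9)] [540.29621767  94.97234054  10.        ]
[[     0      0    512    384 196587]
 [   247    251      7      7     21]] [[255.50056209 191.49337443]
 [250.23809524 253.52380952]]
[[378.03142519  80.79794154  60.        ]]
```

View pics/crop0.png

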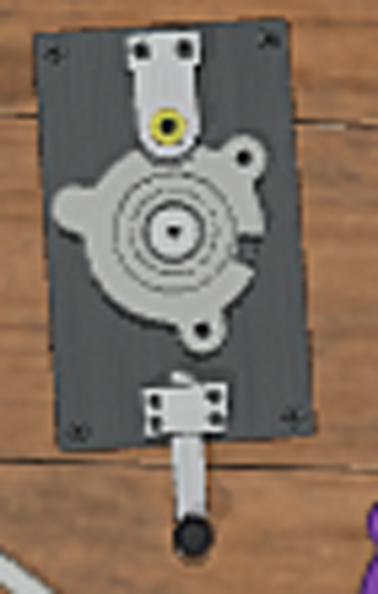

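The crop shows the spigot at (173,232), the bush at (167,126) and the knob at (193,535). The notch opens to the right at about (250,248). The drilled ears are at (243,158) and (202,330), and the blank ear is at (72,208).

Run:
```python
from h import *
f=lambda c:(np.array(c)+.5)/5.4-.5+[215,155]
S=unproj("top",f([173,232]),30)[0];B=unproj("top",f([167,126]),60)[0];K=unproj("top",f([193,535]),63)[0]
print("S",S,"B",B,np.linalg.norm((S-B)[:2]),"K",K,np.linalg.norm((S-K)[:2]))
a=lambda v:np.degrees(np.arctan2(v[1],v[0]))
print("axis",a(K-S),a(S-B),a(K-B),"plate",a([-233.8,-20.3]),a([-234.5,-18.8]))
A,C=unproj("top",f([[243,158],[202,330]]),34)
E=unproj("top",f([72,208]),34)[0]
for p,o in((A,60),(C,300),(E,180)): print(p,np.linalg.norm((p-S)[:2]),(a(p-S)-o)%360)
# cover centroid from contour (bright low-sat)
im=cv2.imread("raw_top0.png");hsv=cv2.cvtColor(im,cv2.COLOR_BGR2HSV)
n=unproj("top",f([250,249]),34)[0];print("notch",np.linalg.norm((n-S)[:2]),a(n-S)%360)
# scene cross-check of spigot centre: predicted pixel (800x600 px)
print(proj("scene",[S,B,K])*800/512)
```

```text
S [540.54200687  95.26976607  30.        ] B [596.34829207 100.4615748   60.        ] 56.04726885304152 K [377.90550114  80.58764125  63.        ] 163.29788053629983
axis -174.84156615965355 -174.68491853513373 -174.80153943661213 plate -175.03766182734117 -175.41636775571507
[582.20145608  57.92734099  34.        ] 55.94610280406151 258.1277929755612
[487.10957639  77.9563647   34.        ] 56.167414876731044 257.9535799394215
[551.99384453 151.10595875  34.        ] 56.99846488197188 258.4095383137655
notch 43.287427131571775 258.9171170857395
[[409.95146441 318.71265859]
 [431.52537031 293.65835411]
 [338.83355566 348.48622767]]
```

Call:
step_arm(
  deltas=[36, -34, 0, -8.5, 0, 36, -34, 0, -8.5, 0, 36, -34, 0, -8.5, 0, 36, -34, 0, -8.5, 0, 36, -34, 0, -8.5, 0, 36, -34, 0, -8.5, 0, 36, -34, 0, -8.5, 0, 36, -34, 0, -8.5, 0, 36, -34, 0, -8.5, 0, 33, -32, 0, -8.5, 0],
)

```text
time: 1.35
tool_pos: [509.9, 163.1, 226.3]
tcp_rot: [-3.141, 0.0, 1.359]
contact_force: [-0.0, 1.2, 0.0]
grip_width: 0.9
finger_force: 0.0
```

Run:
```python
from h import *
o=get_obs();print(o['tool_pos'],np.degrees(o['tcp_rot']),o['grip_width'])
```

```text
[509.9166473  163.12581483 226.34803741] [-1.79963545e+02  1.39706858e-02  7.78640621e+01] 0.934861256418024
```

Call:
step_arm(
  deltas=[0, 0, -50, 0, 0, 0, 0, -50, 0, 0, 0, 0, -40, 0, 0, 0, 0, -30, 0, 0, 0, 0, -20, 0, 0, 0, 0, -13, 0, 0, 0, 0, 0, 0, 0, 0, 0, 0, 0, 0, 0, 0, 0, 0, 0, 0, 0, 0, 0, 0],
)

```text
time: 2.6
tool_pos: [509.4, 164.6, 24.4]
tcp_rot: [3.14, -0.0, 1.364]
contact_force: [0.6, 0.2, -0.1]
grip_width: 0.6
finger_force: 0.0
```

```bash
cat >> h.py <<'E'
S=np.array([540.5,95.3])
def pose(phi,t,r=61):
    p=np.radians(phi);return S+r*np.array([np.cos(p),np.sin(p)])+t*np.array([-np.sin(p),np.cos(p)])
E
python3 - <<'E'
from h import *
o=get_obs();print(o['tool_pos'],np.degrees(o['tcp_rot']),o['contact_force'])
P=[pose(78.2,45),pose(78.2,38)]+[pose(f,32) for f in np.arange(78.2,28,-6)]
print(np.round(P,1));print(np.round(np.diff(P,axis=0),1))
E
```

```text
[509.35972759 164.60660105  24.35874174] [ 1.79933914e+02 -2.42480215e-02  7.81681507e+01] [ 0.58222827  0.19269674 -0.09854282]
[[508.9 164.2]
 [515.8 162.8]
 [521.7 161.6]
 [528.7 163.2]
 [535.8 164. ]
 [543.  164.1]
 [550.2 163.5]
 [557.3 162.1]
 [564.2 160. ]
 [570.8 157.1]
 [577.1 153.6]]
[[ 6.9 -1.4]
 [ 5.9 -1.2]
 [ 7.   1.6]
 [ 7.2  0.9]
 [ 7.2  0.1]
 [ 7.2 -0.6]
 [ 7.1 -1.4]
 [ 6.9 -2.1]
 [ 6.6 -2.8]
 [ 6.3 -3.5]]
```

Call:
step_arm(
  deltas=[7, -1.5, -1, 0, 0, 6, -1.2, 0, 0, 0, 7, 1.6, 0, -6, 0, 7.2, 0.9, 0, -6, 0, 7.2, 0.1, 0, -6, 0, 7.2, -0.6, 0, -6, 0, 7.1, -1.4, 0, -6, 0, 6.9, -2.1, 0, -6, 0, 6.6, -2.8, 0, -6, 0, 6.3, -3.5, 0, -6, 0],
)

```text
time: 3.85
tool_pos: [577.1, 153.9, 22.5]
tcp_rot: [-3.141, 0.002, 0.523]
contact_force: [-3.9, 0.5, 2.5]
grip_width: 0.5
finger_force: 1.4
```

Run:
```python
from h import *
o=get_obs();print(o['tool_pos'],np.degrees(o['tcp_rot']),o['contact_force'])
im=capture("top")[:,:,::-1]; cv2.imwrite("raw1.png",im)
cv2.imwrite("pics/c1.png",cv2.resize(im[155:265,205:295],None,fx=5.4,fy=5.4,interpolation=cv2.INTER_CUBIC))
im=capture("scene")[:,:,::-1]; cv2.imwrite("pics/s1.png",cv2.resize(im[150:250,190:330],None,fx=5,fy=5,interpolation=cv2.INTER_CUBIC))
```

```text
[577.13482739 153.87256392  22.51240691] [-1.79945175e+02  1.07387387e-01  2.99561779e+01] [-3.94635441  0.4880451   2.52120986]
```

View pics/s1.png

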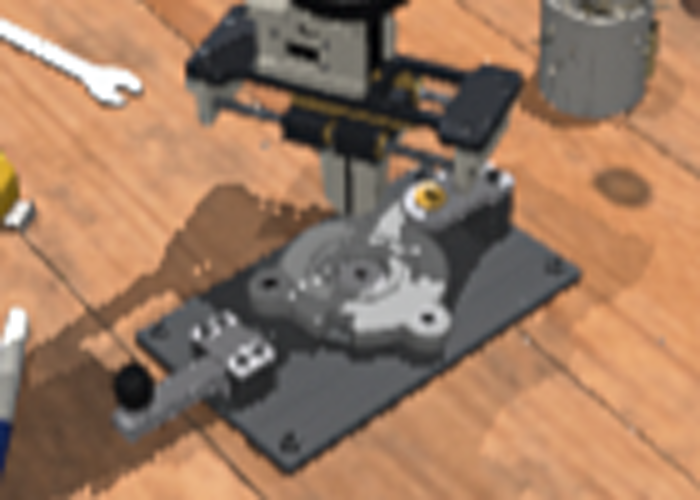

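The cover has followed: ear C is now at (268,285), left of the locator, and ear A is at (430,318). I'll switch to ear A for the rest.

Call:
step_arm(
  deltas=[-4, 7, 0, 0, 0, 0, 0, 40, 0, 0, 0, 0, 40, 0, 0, 2, -21, 0, 10, 0, 2, -21, 0, 10, 0, 2, -21, 0, 10, 0, 2, -21, 0, 10, 0, 2, -21, 0, 10, 0, 2.5, -21.6, 0, 10, 0, 0, 0, 0, 0, 0],
)

```text
time: 5.2
tool_pos: [586.1, 33.8, 102.7]
tcp_rot: [3.141, 0.0, 1.572]
contact_force: [0.2, 0.2, 0.1]
grip_width: 0.6
finger_force: 0.0
```

Run:
```python
from h import *
o=get_obs();print(o['tool_pos'],np.degrees(o['tcp_rot']),o['contact_force'])
im=capture("scene")[:,:,::-1]; cv2.imwrite("raws2.png",im)
im=capture("top")[:,:,::-1]; cv2.imwrite("raw2.png",im)
cv2.imwrite("pics/c2.png",cv2.resize(im[155:265,205:295],None,fx=5.4,fy=5.4,interpolation=cv2.INTER_CUBIC))
P=[pose(270,46),pose(270,38),pose(270,33)]+[pose(f,32) for f in np.arange(270,244,-5)]
print(np.round(P,1));print(np.round(np.diff(P,axis=0),1))
```

```text
[586.06392164  33.80922399 102.71343041] [1.79980298e+02 6.03023182e-03 9.00886623e+01] [0.15305945 0.24955704 0.06744646]
[[586.5  34.3]
 [578.5  34.3]
 [573.5  34.3]
 [572.5  34.3]
 [567.1  31.7]
 [561.4  29.7]
 [555.6  28.1]
 [549.7  27. ]
 [543.7  26.5]]
[[-8.   0. ]
 [-5.   0. ]
 [-1.   0. ]
 [-5.4 -2.6]
 [-5.6 -2.1]
 [-5.8 -1.6]
 [-5.9 -1.1]
 [-6.  -0.5]]
```

View pics/c2.png

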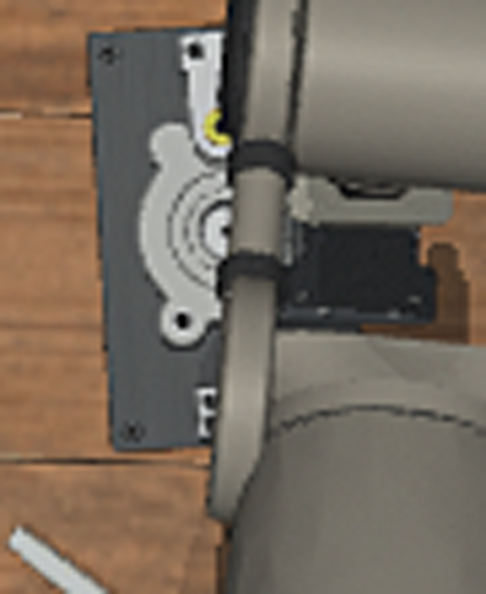

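The arm hides half the cover. Ear C's hole is visible at (182,321) and the blank ear at (172,145). I'll lower behind ear A and check the angle.

Call:
step_arm(
  deltas=[0.5, 0, -30, 0, 0, 0, 0.5, -25, 0, 0, 0, 0, -15, 0, 0, 0, 0, -9.5, 0, 0, 0, 0, 0, 0, 0, 0, 0, 0, 0, 0, 0, 0, 0, 0, 0, 0, 0, 0, 0, 0, 0, 0, 0, 0, 0, 0, 0, 0, 0, 0],
)

```text
time: 6.55
tool_pos: [586.5, 34.9, 23.3]
tcp_rot: [3.141, -0.0, 1.574]
contact_force: [0.6, -0.0, 0.2]
grip_width: 0.5
finger_force: 0.0
```

Run:
```python
from h import *
o=get_obs();print(o['tool_pos'],np.degrees(o['tcp_rot']),o['contact_force'])
p=unproj("top",(np.array([182,321])+.5)/5.4-.5+[205,155],34)[0][:2]-S
print(np.linalg.norm(p),np.degrees(np.arctan2(p[1],p[0]))-300+360)
```

```text
[586.53202355  34.92523317  23.29709747] [ 1.79991172e+02 -4.97325778e-04  9.01645438e+01] [ 0.55103452 -0.02944516  0.19135735]
54.77888777390469 214.81621447311707
```

Call:
step_arm(
  deltas=[-8, 0, 0, 0, 0, -5, 0, 0, 0, 0, -1, 0, 0, 0, 0, -5.4, -2.6, 0, -5, 0, -5.6, -2.1, 0, -5, 0, -5.8, -1.6, 0, -5, 0, -5.9, -1.1, 0, -5, 0, -6, -0.5, 0, -5, 0, 0, 0, 0, 0, 0, 0, 0, 0, 0, 0],
)

```text
time: 7.8
tool_pos: [544.2, 27.1, 23.5]
tcp_rot: [3.141, -0.0, 1.139]
contact_force: [0.5, 0.6, 2.9]
grip_width: 0.1
finger_force: 1.2
```

Run:
```python
from h import *
o=get_obs();print(o['tool_pos'],np.degrees(o['tcp_rot']),o['contact_force'])
im=capture("scene")[:,:,::-1]; cv2.imwrite("raws3.png",im)
im=capture("top")[:,:,::-1]; cv2.imwrite("raw3.png",im)
a=cv2.resize(im[155:265,205:295],None,fx=5.4,fy=5.4,interpolation=cv2.INTER_CUBIC)
s=cv2.resize(cv2.imread("raws3.png")[170:250,205:285],(300,300),interpolation=cv2.INTER_CUBIC)
b=np.zeros((594,786,3),np.uint8); b[:594,:486]=a; b[:300,486:]=s; cv2.imwrite("pics/c3.png",b)
```

```text
[544.19146368  27.07364025  23.52417323] [ 1.79963189e+02 -1.47426647e-02  6.52649021e+01] [0.51466971 0.56828672 2.92388808]
```

View pics/c3.png

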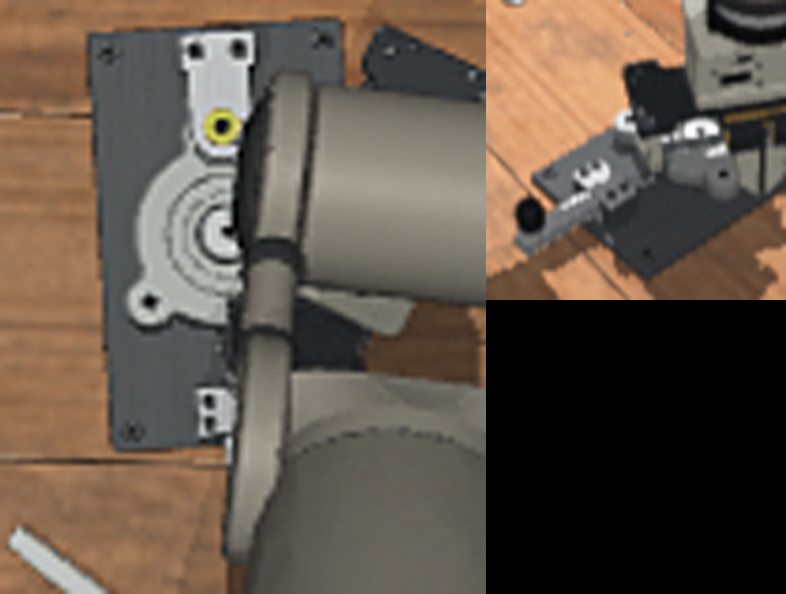

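Ear C's hole is at (150,301). The blank ear is nearly under the bush, and its left edge still shows at (186,137).

Run:
```python
from h import *
for q in([150,301],):
    p=unproj("top",(np.array(q)+.5)/5.4-.5+[205,155],34)[0][:2]-S
    print(np.linalg.norm(p),np.degrees(np.arctan2(p[1],p[0]))+60)
P=[pose(f,32) for f in np.arange(245,237,-2)]
print(np.round(np.diff(P,axis=0),1))
```

```text
56.76744896856449 193.55687629814037
[[-2.4 -0.1]
 [-2.4  0. ]
 [-2.4  0.1]]
```

Call:
step_arm(
  deltas=[-2.4, -0.1, 0, -2, 0, -2.4, 0, 0, -2, 0, -2.4, 0.1, 0, -2, 0, -2.4, 0.2, 0, -2, 0, 0, 0, 0, 0, 0, 0, 0, 0, 0, 0, 8, 0, 0, 0, 0, 0, 0, 40, 0, 0, 0, 0, 40, 0, 0, 0, 0, 0, 0, 0],
)

```text
time: 9.15
tool_pos: [543.5, 27.3, 105.4]
tcp_rot: [3.138, -0.002, 0.998]
contact_force: [0.2, 0.3, 0.6]
grip_width: 0.5
finger_force: 0.0
```

Call:
step_arm(
  deltas=[-30, -20, 20, -6, 40, -30, -20, 20, -6, 70, -30, -20, 20, -6, 70, -30, -20, 0, -6, 70, -30, -20, 0, -6, 70, 0, 0, 0, 0, 70, 0, 0, 0, 0, 70, 0, 0, 0, 0, 70, 0, 0, 0, 0, 70, 0, 0, 0, 0, 70],
)

```text
time: 10.4
tool_pos: [392.4, -72.5, 163.1]
tcp_rot: [-3.141, 0.0, 0.475]
contact_force: [-0.0, -0.3, 0.2]
grip_width: 70.2
finger_force: 0.0
```

Run:
```python
from h import *
o=get_obs();print(o['tool_pos'],np.degrees(o['tcp_rot']),o['contact_force'],o['grip_width'])
cv2.imwrite("raws4.png",capture("scene")[:,:,::-1])
im=capture("top")[:,:,::-1]; cv2.imwrite("raw4.png",im)
a=cv2.resize(im[155:265,205:295],None,fx=5.4,fy=5.4,interpolation=cv2.INTER_CUBIC)
s=cv2.resize(cv2.imread("raws4.png")[170:250,205:285],(300,300),interpolation=cv2.INTER_CUBIC)
b=np.zeros((594,786,3),np.uint8); b[:594,:486]=a; b[:300,486:]=s; cv2.imwrite("pics/c4.png",b)
```

```text
[392.41092149 -72.52385954 163.08978091] [-1.79991395e+02  1.17135702e-02  2.72119102e+01] [-0.03369655 -0.27768993  0.17853295] 70.15623187630953
```

View pics/c4.png

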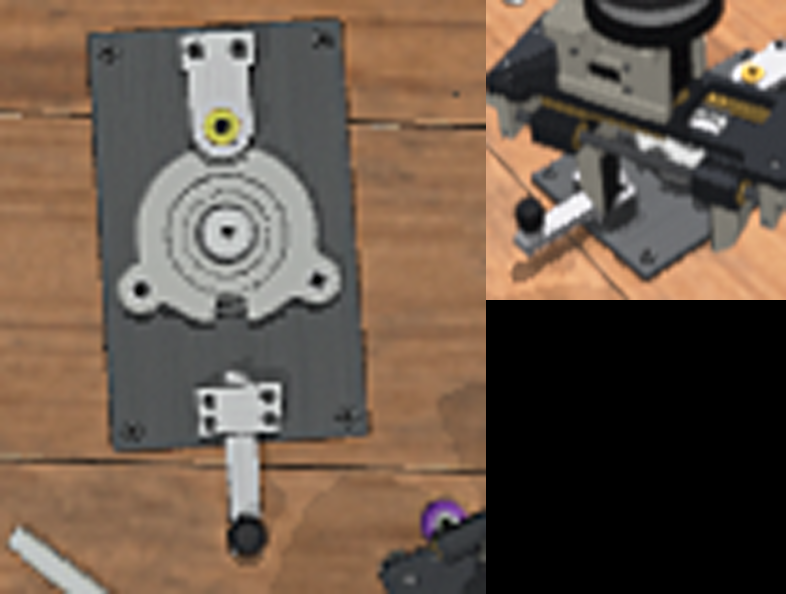

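The whole cover is now in view. The notch is at (231,306) facing the nose at (234,377), with ear holes at (141,290) and (318,280).

Run:
```python
from h import *
g=lambda q,z:unproj("top",(np.array(q)+.5)/5.4-.5+[205,155],z)[0]
for q,o in(([141,290],300),([318,280],60)):
    p=g(q,34)[:2]-S
    print(np.linalg.norm(p),(np.degrees(np.arctan2(p[1],p[0]))-o)%360)
print(g([246,535],63),get_obs()['joint_positions'])
```

```text
56.946453505259676 185.7053147997693
56.50801156525205 183.6498279962277
[377.89217934  81.12053008  63.        ] [-3.75641585e-01  1.85152419e-01  1.93936558e+00 -6.27583896e-05
  1.01707864e+00  7.20569517e-01]
```

The notch is within about 0.5° of its target. Next I'll move over the knob at (378,81).

Call:
step_arm(
  deltas=[-2, 26, 0, -4, 50, -2, 26, 0, -4, 50, -2, 26, 0, -4, 50, -2, 26, 0, -4, 50, -3, 25, 0, -4, 50, -3, 24.5, 0, -2, 50, 0, 0, -30, 0, 50, 0, 0, -20, 0, 50, 0, 0, 0, 0, 50, 0, 0, 0, 0, 50],
)

```text
time: 11.75
tool_pos: [378.7, 80.7, 113.9]
tcp_rot: [3.141, -0.001, 0.09]
contact_force: [0.2, 0.8, -0.2]
grip_width: 50.0
finger_force: 0.0
```

Call:
step_arm(
  deltas=[0, 0, -30, 0, 50, 0, 0, -25, 0, 50, 0, 0, -15, 0, 50, 0, 0, 0, 0, 50, 0, 0, 0, 0, 50, 0, 0, 0, 0, 20, 0, 0, 0, 0, 20, 0, 0, 0, 0, 20, 0, 0, 0, 0, 20, 0, 0, 0, 0, 20],
)

```text
time: 13.0
tool_pos: [378.3, 80.5, 43.4]
tcp_rot: [3.141, -0.0, 0.09]
contact_force: [0.4, -3.2, 2.8]
grip_width: 20.6
finger_force: 30.0
```

Call:
step_arm(
  deltas=[4, 0.4, 0, 0, 20, 4, 0.4, 0, 0, 20, 4, 0.4, 0, 0, 20, 4, 0.4, 0, 0, 20, 4, 0.4, 0, 0, 20, 4, 0.3, 0, 0, 20, 4, 0.3, 0, 0, 20, 4, 0.3, 0, 0, 20, 4, 0.3, 0, 0, 20, 0, 0, 0, 0, 20],
)

```text
time: 14.25
tool_pos: [414.6, 83.8, 43.4]
tcp_rot: [3.141, -0.001, 0.09]
contact_force: [0.5, -2.7, 4.2]
grip_width: 21.2
finger_force: 30.0
```

Call:
step_arm(
  deltas=[1, 0.1, 0, 0, 20, 1, 0.1, 0, 0, 20, 1, 0.1, 0, 0, 20, 0, 0, 0, 0, 20, 0, 0, 0, 0, 20, 0, 0, 0, 0, 20, 0, 0, 0, 0, 20, 0, 0, 0, 0, 20, 0, 0, 0, 0, 20, 0, 0, 0, 0, 20],
)

```text
time: 15.5
tool_pos: [416.7, 84.0, 43.3]
tcp_rot: [3.141, 0.001, 0.09]
contact_force: [-2.1, -3.5, 6.0]
grip_width: 21.2
finger_force: 30.0
```

Call:
step_arm(
  deltas=[1, 0.1, 0, 0, 20, 1, 0.1, 0, 0, 20, 0, 0, 0, 0, 20, 0, 0, 0, 0, 20, 0, 0, 0, 0, 20, 0, 0, 0, 0, 20, 0, 0, 0, 0, 20, 0, 0, 0, 0, 20, 0, 0, 0, 0, 20, 0, 0, 0, 0, 20],
)

```text
time: 16.75
tool_pos: [416.7, 84.0, 43.3]
tcp_rot: [3.141, 0.005, 0.091]
contact_force: [-7.5, -4.4, 13.0]
grip_width: 21.1
finger_force: 30.0
```

At the stop: the position no longer changes and the force is rising. I'll release, lift and check.

Call:
step_arm(
  deltas=[-1.5, 0, 0, 0, 20, 0, 0, 0, 0, 50, 0, 0, 0, 0, 50, 0, 0, 0, 0, 50, 0, 0, 0, 0, 50, 0, 0, 30, 0, 50, 0, 0, 40, 0, 50, 0, 0, 40, 0, 50, 0, -30, 10, 0, 50, 0, -50, 0, 0, 50],
)

```text
time: 18.0
tool_pos: [418.4, 4.3, 164.4]
tcp_rot: [3.141, -0.003, 0.093]
contact_force: [1.3, -0.3, 0.5]
grip_width: 49.9
finger_force: 0.0
```

Call:
step_arm(
  deltas=[0, -50, 0, 0, 50, 0, -50, 0, 0, 50, 0, -40, 0, 0, 50, 0, 0, 0, 0, 50, 0, 0, 0, 0, 50, 0, 0, 0, 0, 50, 0, 0, 0, 0, 50, 0, 0, 0, 0, 50, 0, 0, 0, 0, 50, 0, 0, 0, 0, 50],
)

```text
time: 19.25
tool_pos: [417.7, -135.5, 163.2]
tcp_rot: [3.142, 0.0, 0.09]
contact_force: [0.3, 0.4, -0.2]
grip_width: 49.9
finger_force: 0.0
```

Run:
```python
from h import *
o=get_obs();print(o['time'],o['tool_pos'],o['contact_force'])
im=capture("top")[:,:,::-1]
cv2.imwrite("pics/c5.png",cv2.resize(im[155:265,205:295],None,fx=5.4,fy=5.4,interpolation=cv2.INTER_CUBIC))
hsv=cv2.cvtColor(im,cv2.COLOR_BGR2HSV)
m=(hsv[...,2]<45).astype(np.uint8);m[:225]=0;m[262:]=0;m[:,:240]=0;m[:,258:]=0
n,l,s,c=cv2.connectedComponentsWithStats(m);k=1+s[1:,4].argmax();p=unproj("top",c[k],60)[0]
print(s[k],p,166-np.linalg.norm(p[:2]-S))
```

```text
19.25 [ 417.7140639  -135.49768674  163.23214418] [ 0.25452496  0.35179386 -0.24322157]
[247 237   7   7  20] [416.60012672  83.687847    60.        ] 41.55715891549798
```

View pics/c5.png

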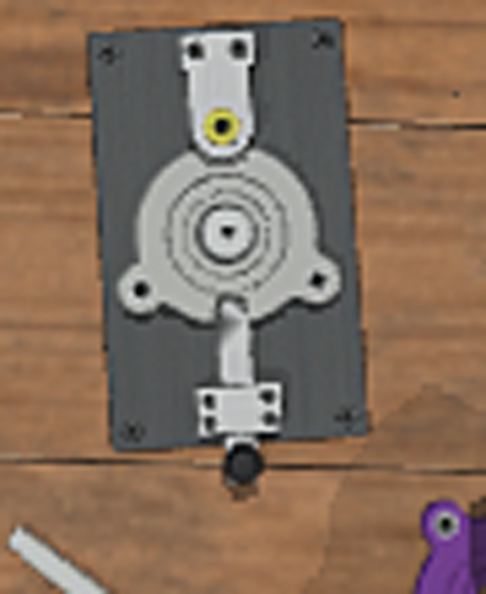

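The nose is home in the notch at (232,310). The knob measures about 40 mm forward, the blank ear is under the bush, and the arm is clear.

```bash
python3 -c "
from plant import *
print(close_job())"
```

```text
the job is handed in; nothing more can be done
None
```

The job is handed in at about 19 s of the 67 s allowed: the cover's notch faces the locator, the locator is home in it at its stop, and the blank ear is under the bush; hand-in returned no verdict.

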